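Index the banding wheel four clicks and hold it for painting

ROBOT

A 6-joint arm with a two-finger parallel gripper is mounted at the origin on the work surface. World frame = base frame: x ahead of the robot, y to its left, z up, the work surface at z = 0. Lengths are in m, angles in rad, forces in N, time in s.
With the tool pointing down it reaches from about 0.35 to 0.975 m from the base axis. Payload 17.4 kg.
Tool frame: the origin (TCP) lies at the very end of the fingers, on their centre line; the grasp point (between the pads) lies 19 mm behind it; x points along the fingers, y is the direction in which the jaws open and shut, and the axes are right-handed (so a half turn about x gives the same grasp; the last joint's range is limited). The gripper opens to 85 mm and grips with 20 to 120 N. Pads are 22 mm wide; open, the fingers measure 114 mm over their backs; the gripper's body (76 mm by 85 mm) begins 54 mm behind the grasp point. The pads swing forward as they close: fully open they stand 13 mm farther back than shut.
Start: joints at [1.2, 0.116, 1.442, -0, 1.584, -0.038], TCP at [0.221, 0.638, 0.231] pointing down, gripper open.
Joint ranges: [-2.83, 2.83], [-0.83, 2.19], [0.07, 2.5], [-1.14, 4.28], [0.01, 3], [-2.97, 2.97]. Speed limits (rad/s): [1.89, 1.89, 2.22, 3.14, 3.14, 3.14].

INTERFACE

Orientations are given as a unit quaternion [x, y, z, w].
In Python, from cell import * gives the robot as it stands.
- The arm moves only by the shell command python3 -m creep 'ROWS' [FORCE]. ROWS is JSON, a list of rows, each a list of 7 numbers: the shift along the world's x, y, z in units of 20 cm (1.0 is 20 cm), then the turn, a rotation vector about the world's x, y, z in units of 90 degrees (1.0 is 90 degrees), then the opening in per cent of the stroke, from 0 (shut) to 100 (fully open). A call has 1 to 10 rows; each row is the pose to reach, as a shift and turn from the pose measured when the call began; what a row does not reach only later rows make up. A row lasts 1/8 s, in which the tool goes at most 62.5 mm and 10.7 degrees, less where a joint would pass 70% of its speed; a pose out of reach is approached as far as the arm can. A call with a number of a shift or a turn outside -1 to 1 is refused whole. A call with a gripper value outside its range is refused whole. The fingers move at their own pace and stop on an object; FORCE is the grip in N (left out, the last holds). Time passes only in rows, so rows that repeat a pose let the fingers close. It gives the time, the measured TCP pose, the force and the opening at its end, in the units of the state.
- state(): the state, without advancing time (a new reading comes with each control period).
- capture(name): name is "scene" or "top" or "wrist"; returns (picture, depth): 384x512x3 uint8, red, green, blue; 384x512 float32, m along the optical axis (not along the pixel's ray), 0 where there is no reading.
- camera_params(name): a dict with "camera_matrix" (3x3 intrinsics, pixels), "eye" and "attitude" of the camera in the world. Camera axes: x right, y down, z forward; pixel columns grow to the right and rows downward; lengths in m; the calibration is good to about 2 mm. A picture is of the moment at which its call begins: read the wrist's pose just before it. camera_params takes no time and is no camera call; for the wrist camera it gives the pose at the moment of the call.
- close_job(): hands the job in, once; it reports no verdict.
Trained networks look in the newest picture that a camera, given by its name, has taken for a name from the list of things; names that differ only in an ending like _2 or _b are one class to them, and where a whole thing is asked for, a point or a joint stands for the part that bears it (a point fixed in the world has none). Each returns a list of dicts, best first, with "score" (0 to 1); they miss things now and then, are a little off and sometimes report something else, mostly with a low value. They report only what shows in the picture. A call takes as long as a camera call. They do not tell look-alikes from the thing itself.
- look_for(camera, thing): "pixel" ([row, column] in pixels, amid what is visible of it).
- mark_of(camera, thing): "pixel" ([row, column] in pixels: a listed point, or the origin of a listed thing).
The state is a dict: "t": time; "q": joint angles; "joint_velocities": joint speeds; "joint_torque": joint torques, N m; "position": TCP position; "eef_rot": TCP orientation; "force": force on the tool from outside, world axes, zero at the start; "ft_torque": the same for the moment, N m; "finger_gap": finger opening in m.
Only numpy, scipy, OpenCV 4.12 (cv2) and the standard library are available. Lean on these libraries where they do the work, as an engineer would, in place of code of your own. Each camera call takes 0.05 s, during which the arm holds its last target.

TASK

Take the steel rod with the plain cylindrical wooden handle out of the tool rack, push its pin down through the eye at the end of the banding wheel's lever so that it sticks out well below, and with it lead the lever counter-clockwise (seen from above) until the ratchet has clicked four times, counted by feel, and not a fifth. Stop there and finish while still holding the rod in the eye, so that the wheel stands still for painting. The bottle must stay standing on the wheel, and everything else is left as it is.

Things in the scene. Friction and masses are not known exactly. Their poses are not given: they have to be found in the camera images.
- rod_grip (a point): Rod, centre of its wooden handle. The rod stands upright in one of the rack's three holes: on top a plain straight round wooden handle with a flat top, 26 mm diameter and 70 mm long (this point is half-way up it, 35 mm above its underside), below it a steel pin 10 mm diameter and 60 mm long with a tapered end, which hangs in the hole; the handle's underside rests on the rack. z along the rod, upwards. About 110 g.
- rod_tip (a point): Lower end of the rod's pin, on its axis, 95 mm below the centre of the handle.
- lever_eye (a point): Centre of the top of the eye: a vertical through hole, 14 mm diameter with a 3 mm countersink round the top, in a square steel block 36 x 36 mm and 14 mm thick at the end of the wheel's flat lever; top 64 mm and underside 50 mm above the table, nothing below it. It lies 175 mm from the wheel's axis and turns with the wheel.
- wheel_axis (a point): The wheel's vertical axis of turning, at the top of its round grey metal head (head 184 mm diameter, top 90 mm above the table). The lever sticks out from under it roughly towards the robot. A toothed steel ring 200 mm across is fixed under the head; a spring pawl on the side away from the lever drops behind each tooth and lets none back.
- wheel (a joint): Turn of wheel and lever (one piece), rad, growing counter-clockwise from above; starts between 0 and 0.12. It moves nearly freely (under 1 N at the eye); at each tooth the push at the eye climbs within some 8 mm of travel to about 4 to 11 N, then falls off suddenly: one click (pawl fully down 6 mm on). Clicks are 25 to 35 mm apart along the eye's path, the first 15 to 45 mm from the start; six in all.
- bottle_mid (a point): Half-way up the fired clay bottle, 150 mm tall, 80 mm diameter, about 420 g, standing loose on the middle of the wheel's head and turning with it. z is its axis.
- brush_mid (a point): Bystander: a brush, bristles up, standing in the rack in another hole (thin 12 mm stem, 142 mm tall above the rack); this point is 50 mm above the rack's top.
- stamp_mid (a point): Bystander: a stamp with a ball head (42 mm ball, 68 mm tall above the rack), standing in the rack in another hole; this point is 30 mm above the rack's top.
- rack: Fixed wooden block 220 x 64 mm, 70 mm high, with three upright holes in a row along its long side (its x axis), 70 mm apart. Origin at the centre of its underside.
- potlid_mid (a point): Bystander: small clay pot lid, 68 mm diameter, 24 mm high, on the table; half-way up.
- jar_mid (a point): Bystander: white jar, 64 mm diameter, 85 mm high, on the table; half-way up.
- bowl_mid (a point): Bystander: clay bowl, 140 mm across, 55 mm high, on the table; half-way up.
- vase1_mid (a point): Bystander: unfired clay vase, 140 mm tall, 76 mm diameter, the one nearest the robot in a row of three on a ware board to the robot's right; half-way up.
- vase2_mid (a point): Bystander: unfired clay vase, 140 mm tall, 76 mm diameter, the one in the middle in a row of three on a ware board to the robot's right; half-way up.
- vase3_mid (a point): Bystander: unfired clay vase, 140 mm tall, 76 mm diameter, the one farthest in a row of three on a ware board to the robot's right; half-way up.
There are look-alikes about, which are no part of the job. What is shaped like the part that bears rod_grip but blue, orange or red is not meant.

How it is judged:
By the outcome, as a careful person would: the job done as asked, in the order asked, and still so for the second after the job is handed in, while the arm keeps its last pose, push and grip.
It also fails if it takes over 72 s, if anything falls off the work surface, if the arm or the gripper's body presses on something with over 40 N, if the wrist force passes 120 N, or if a joint passes its speed limit or range.

## Working session

There is one attempt and no reset: what is moved stays moved. The work goes in short steps, Python scripts to look and compute and a shell command to move; the robot and the scene stay as the last step left them, time stands still between calls to the robot, and variables do not carry over. Pictures are saved under pics/ and viewed, and the job is handed in when it is done.

```bash
ls; mkdir -p pics; python3 - <<'E'
from cell import *
import cv2
s=state(); print({k:(v if not hasattr(v,'round') else v) for k,v in s.items()})
for n in ["scene","top","wrist"]:
    p,d=capture(n); cv2.imwrite(f"pics/{n}0.png",p[:,:,::-1]); 
    c=camera_params(n); print(n,c)
    for th in ["rod_grip","rod_tip","lever_eye","wheel_axis","brush_mid","stamp_mid","rack","bottle_mid"]:
        r=mark_of(n,th); print(th,[(x['pixel'],round(x['score'],2)) for x in r[:4]])
print(state()['t'])
E
```

```text
pics
{'t': 0.0, 'q': array([ 1.20018426e+00,  1.16504409e-01,  1.44228862e+00, -2.25290567e-05,
        1.58398312e+00, -3.77849039e-02]), 'joint_velocities': array([-7.34638337e-04,  6.75436814e-04,  2.05753955e-04,  8.59997850e-05,
        4.63496264e-04, -1.09029291e-03]), 'joint_torque': array([-2.24571879e-03, -7.31947803e+01, -6.32509446e+01, -2.43730983e-04,
        6.10719741e-03, -3.29426683e-06]), 'position': array([0.22046865, 0.63777612, 0.23053524]), 'eef_rot': array([ 0.11671853,  0.69741514, -0.11754123,  0.69726104]), 'force': array([ 0.08062548, -0.08896384,  0.04552326]), 'ft_torque': array([ 0.03186292, -0.01612809,  0.02327915]), 'finger_gap': 0.08530187211282869}
scene {'camera_matrix': array([[378.38012564,   0.        , 254.37255996],
       [  0.        , 378.38012564, 195.35916911],
       [  0.        ,   0.        ,   1.        ]]), 'eye': array([1.01134311, 0.81195306, 0.88171386]), 'attitude': array([ 0.21228966,  0.87806388, -0.41776092, -0.09701923])}
rod_grip [([297.6, 321.7], 0.76), ([163.5, 217.4], 0.75), ([303.0, 301.2], 0.64), ([285.2, 341.5], 0.64
[... 761 characters left out ...]
1.0, 136.4], 0.6), ([198.9, 136.4], 0.43)]
lever_eye [([217.9, 282.5], 0.82)]
wheel_axis [([162.1, 295.1], 0.81)]
brush_mid [([192.0, 156.1], 0.46)]
stamp_mid [([214.2, 156.7], 0.72)]
rack [([196.3, 163.2], 0.71)]
bottle_mid [([162.6, 296.9], 0.72), ([156.1, 297.5], 0.66), ([240.0, 215.0], 0.28)]
wrist {'camera_matrix': array([[268.51163946,   0.        , 257.15266139],
       [  0.        , 268.51163946, 194.48048922],
       [  0.        ,   0.        ,   1.        ]]), 'eye': array([0.15755725, 0.66016517, 0.37370635]), 'attitude': array([0.8073182 , 0.57454449, 0.07798144, 0.10979456])}
rod_grip []
rod_tip []
lever_eye []
wheel_axis []
brush_mid []
stamp_mid []
rack []
bottle_mid []
1.35
```

View pics/scene0.png

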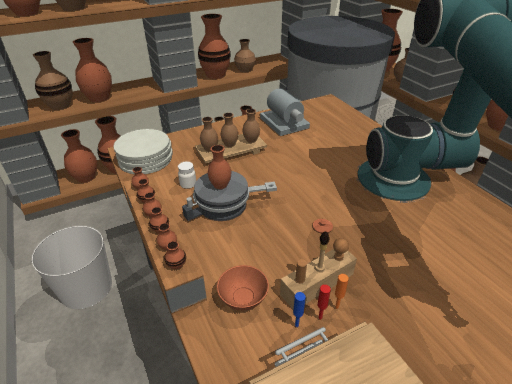

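View pics/top0.png

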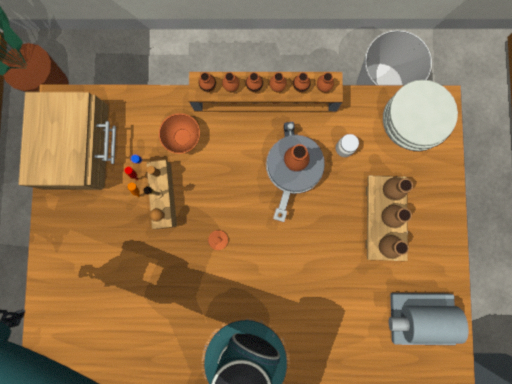

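View pics/wrist0.png

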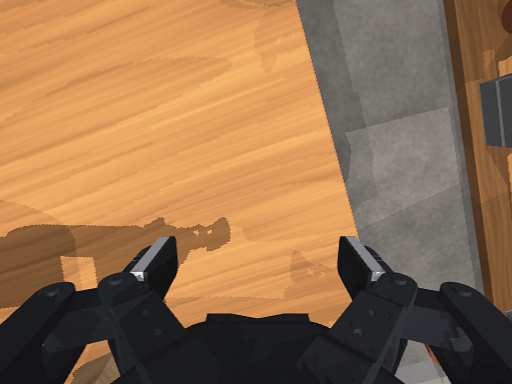

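The scene view shows the wooden-handled rod at about (271,301), with the brush next to it, then the stamp. The blue, red and orange look-alikes stand in front of the rack. In the top view the rod is at about (171,155) and the eye at (214,281). Next I'll localize these with depth.

```bash
cat > h.py <<'E'
from cell import *
import numpy as np, cv2
from scipy.spatial.transform import Rotation as R
def cloud(n,d,c=None):
    c=c or camera_params(n); K=c['camera_matrix']
    v,u=np.mgrid[0:384,0:512]
    P=np.stack([(u-K[0,2])/K[0,0]*d,(v-K[1,2])/K[1,1]*d,d],-1)
    return P@R.from_quat(c['attitude']).as_matrix().T+np.array(c['eye'])
def crop(p,r0,r1,c0,c1,f,name): cv2.imwrite(name,cv2.resize(p[r0:r1,c0:c1,::-1],None,fx=f,fy=f,interpolation=cv2.INTER_CUBIC))
E
python3 - <<'E'
from h import *
out={}
for n in ["scene","top"]:
    p,d=capture(n); W=cloud(n,d); np.savez(f"/tmp/{n}.npz",p=p,W=W,d=d)
    print(n, R.from_quat(camera_params(n)['attitude']).as_matrix().round(2).tolist())
    if n=="scene":
        crop(p,215,345,240,400,5,"pics/sc_rack.png")
        for rc in [(265,301),(272,301),(182,271),(186,268),(277,301)]: print(rc,W[rc].round(3))
    else:
        crop(p,140,240,110,210,6,"pics/top_rack.png"); crop(p,110,235,250,360,5,"pics/top_wheel.png")
        for rc in [(172,155),(190,150),(214,157),(218,281),(214,281),(154,303),(240,218)]: print(rc,W[rc].round(3))
E
```

```text
scene [[-0.89, 0.29, -0.35], [0.45, 0.56, -0.69], [-0.01, -0.77, -0.63]]
(265, 301) [0.625 0.302 0.139]
(272, 301) [1.011 0.812 0.882]
(182, 271) [ 0.474 -0.124  0.063]
(186, 268) [ 0.496 -0.107  0.065]
(277, 301) [0.625 0.308 0.099]
top [[0.01, -1.0, 0.1], [-1.0, -0.01, 0.01], [-0.01, -0.1, -1.0]]
(172, 155) [0.612 0.281 0.131]
(190, 150) [0.549 0.273 0.198]
(214, 157) [0.481 0.269 0.135]
(218, 281) [ 0.474 -0.116  0.065]
(214, 281) [ 0.49  -0.118  0.001]
(154, 303) [ 0.648 -0.169  0.243]
(240, 218) [0.401 0.093 0.023]
```

View pics/sc_rack.png

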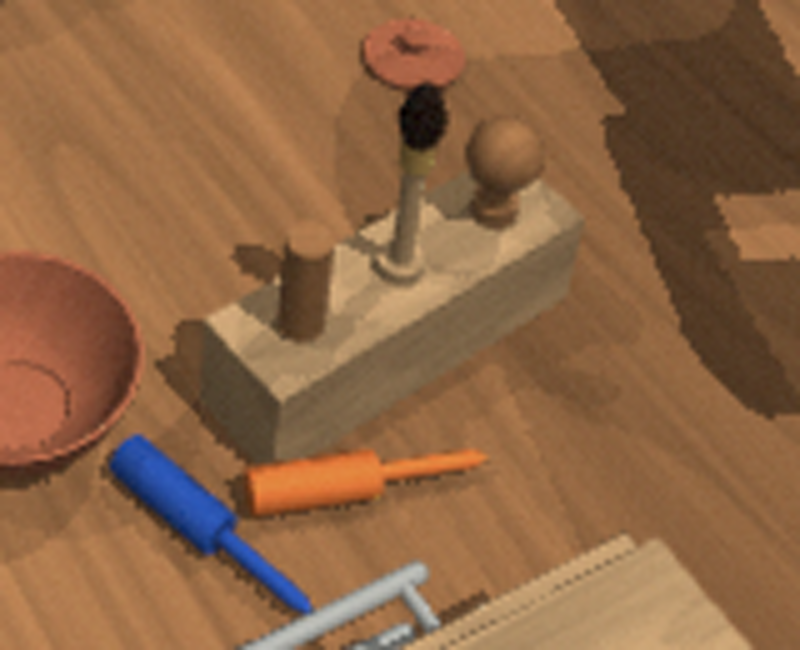

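View pics/top_rack.png

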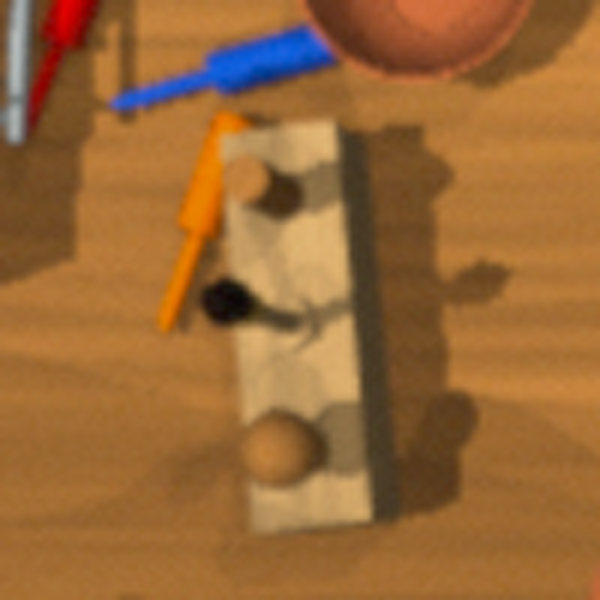

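View pics/top_wheel.png

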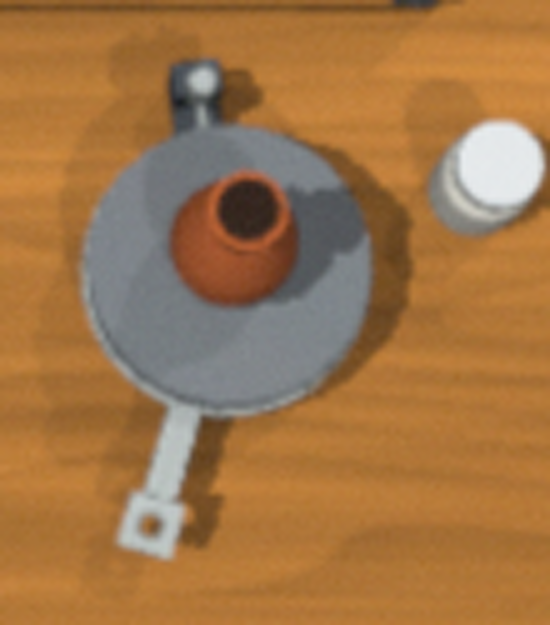

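The rod stands in the far-left hole of the rack, with its top at crop pixel (245,180). The eye's hole is at full-image pixel (215,280). The orange and blue rods lie on the table and aren't meant.

```bash
python3 - <<'E'
from h import *
from scipy.optimize import least_squares
for n in ["scene","top"]:
    f=np.load(f"/tmp/{n}.npz"); W=f['W'];p=f['p'];c=camera_params(n)
    near=np.linalg.norm(W[...,:2]-[0.617,0.29],axis=-1)<0.035
    m=near&(W[...,2]>.08)&(W[...,2]<.132); t=near&(W[...,2]>.133)&(W[...,2]<.15)
    P=W[m]; print(n,m.sum(),"top",t.sum(),W[t].mean(0).round(4) if t.sum() else 0)
    if m.sum()>10:
        r=least_squares(lambda x:np.hypot(P[:,0]-x[0],P[:,1]-x[1])-.013,[P[:,0].mean(),P[:,1].mean()],loss='soft_l1',f_scale=.002); print("axis",r.x.round(4))
    T=(abs(W[...,2]-.07)<.006)&(abs(W[...,0]-.55)<.16)&(abs(W[...,1]-.28)<.07)
    q=W[T][:,:2].astype(np.float32); print("rack rect",cv2.minAreaRect(q))
    E=(abs(W[...,2]-.064)<.005)&(np.linalg.norm(W[...,:2]-[.474,-.116],axis=-1)<.04)
    print("eye block",E.sum(),W[E].mean(0).round(4),cv2.minAreaRect(W[E][:,:2].astype(np.float32)))
    H=(abs(W[...,2]-.09)<.005)&(np.linalg.norm(W[...,:2]-[.64,-.15],axis=-1)<.13)
    if n: print("head",H.sum(),cv2.minEnclosingCircle(W[H][:,:2].astype(np.float32)))
    def ray(px,z):
        K=c['camera_matrix'];v=R.from_quat(c['attitude']).as_matrix()@np.array([(px[1]-K[0,2])/K[0,0],(px[0]-K[1,2])/K[1,1],1]);e=np.array(c['eye']);return e+v*(z-e[2])/v[2]
    if n=="top": print("hole",ray((215,280),.064),"eye net",ray((217.9,282.5),.064),"axis net",ray((162.1,295.1),.09),"rod top",ray((140+180/6-.4,110+245/6-.4),.14))
    else: print("hole net",ray((182.2,270.7),.064))
E
```

```text
scene 127 top 74 [0.6208 0.297  0.1395]
axis [0.6186 0.295 ]
rack rect ((0.5493612289428711, 0.28730690479278564), (0.2245451807975769, 0.066574327647686), 7.123212814331055)
eye block 81 [ 0.4888 -0.1088  0.0632] ((0.4913431704044342, -0.11029262840747833), (0.03866822272539139, 0.047522444278001785), 71.55025482177734)
head 1077 ((0.6648144721984863, -0.15395545959472656), 0.10541166365146637)
hole net [ 0.47606986 -0.12310358  0.064     ]
top 42 top 57 [0.6186 0.2912 0.1401]
axis [0.6189 0.2928]
rack rect ((0.5492547750473022, 0.2834380269050598), (0.21941184997558594, 0.06546790897846222), 6.996547698974609)
eye block 126 [ 0.4882 -0.1138  0.0634] ((0.4905764162540436, -0.1142282485961914), (0.03568580746650696, 0.048184432089328766), 73.85694885253906)
head 1904 ((0.6666710376739502, -0.16234812140464783), 0.10523122549057007)
hole [ 0.48386353 -0.11228815  0.064     ] eye net [ 0.47449604 -0.12043025  0.064     ] axis net [ 0.6537189  -0.15958644  0.09      ] rod top [0.61845938 0.29241333 0.14      ]
```

```bash
python3 -m creep '[[0.3,-0.2,0.35,0,0,-0.2,100],[0.6,-0.45,0.35,0,0,-0.4,100],[0.9,-0.7,0.35,0,0,-0.6,100],[1,-0.86,0.35,0,0,-0.85,100],[1,-0.86,0.35,0,0,-0.85,100],[1,-0.86,0.35,0,0,-0.85,100],[1,-0.86,0.35,0,0,-0.85,100],[1,-0.86,0.35,0,0,-0.85,100],[1,-0.86,0.35,0,0,-0.85,100]]'
python3 - <<'E'
from h import *
s=state(); M=R.from_quat(s['eef_rot']).as_matrix(); print(s['t'],s['position'].round(4),M.round(3).tolist())
c=camera_params('wrist'); print("cam off",np.array(c['eye'])-s['position'])
print("yaw tool y",np.degrees(np.arctan2(M[1,1],M[0,1])), "shift units to above rod",(np.array([.6188,.293,.28])-s['position'])/.2, s['q'])
E
```

```text
t: 2.58
position: [0.4204, 0.466, 0.3013]
eef_rot: [-0.523, -0.476, 0.523, -0.476]
force: [-0.1, 0.3, 0.4]
finger_gap: 0.0855
2.575 [0.4204 0.466  0.3013] [[-0.0, 0.996, -0.093], [-0.0, -0.093, -0.996], [-1.0, -0.0, 0.0]]
cam off [0.00673911 0.06711845 0.14242977]
yaw tool y -5.349601975334062 shift units to above rod [ 0.99177188 -0.86514498 -0.10636913] [7.96130713e-01 3.42182269e-03 1.44700100e+00 1.06986407e-05
 1.69122900e+00 8.89500166e-01]
```

```bash
python3 -m creep '[[0.3,-0.25,0,0,0,-0.1,100],[0.6,-0.5,0,0,0,-0.2,100],[0.8,-0.7,0,0,0,-0.3,100],[0.992,-0.865,0,0,0,-0.42,100],[0.992,-0.865,0,0,0,-0.54,100],[0.992,-0.865,0,0,0,-0.66,100],[0.992,-0.865,0,0,0,-0.78,100],[0.992,-0.865,0,0,0,-0.86,100],[0.992,-0.865,0,0,0,-0.86,100]]'
python3 - <<'E'
from h import *
s=state(); c=camera_params('wrist'); p,d=capture('wrist'); W=cloud('wrist',d,c); np.savez('/tmp/w.npz',W=W,p=p)
crop(p,0,384,0,512,1.5,'pics/w1.png')
m=(W[...,2]>.134)&(W[...,2]<.146)&(np.linalg.norm(W[...,:2]-[.619,.293],axis=-1)<.03)
print(s['position'],s['q'],m.sum(),W[m].mean(0),cv2.minEnclosingCircle(W[m][:,:2].astype(np.float32)))
print(np.array(c['eye'])-s['position'])
E
```

```text
t: 3.7
position: [0.6188, 0.2932, 0.3013]
eef_rot: [-0.706, -0.046, 0.706, -0.046]
force: [0.3, -0.7, -0.5]
finger_gap: 0.0854
[0.61878741 0.29319721 0.30128666] [ 4.05246181e-01  1.27936166e-01  1.31646505e+00 -1.40753712e-05
  1.69720654e+00  1.84588683e+00] 379 [0.6207681  0.29439047 0.13950671] ((0.6202174425125122, 0.29448017477989197), 0.012918775901198387)
[0.06707244 0.00896733 0.14234928]
```

View pics/w1.png

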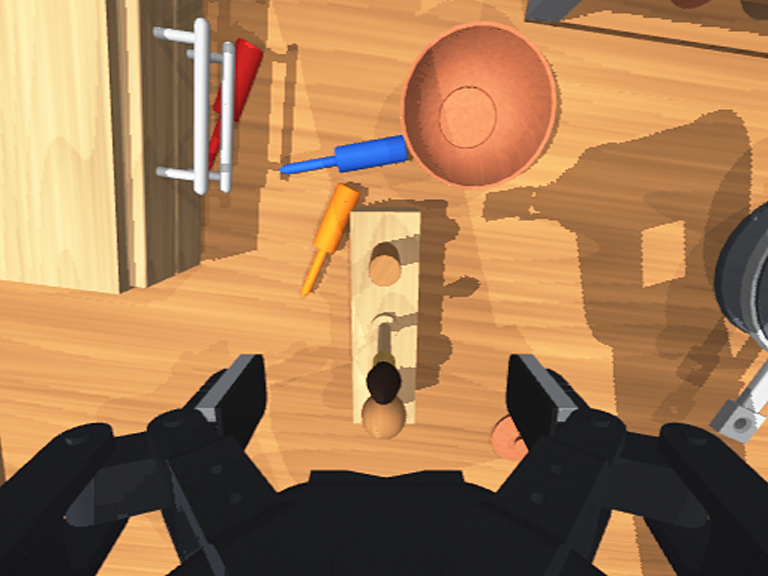

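The wrist view shows the rod from above at about (265,385) with free space on both sides. The brush and stamp lie behind the gripper.

```bash
python3 -m creep '[[0.004,0.004,-0.3,0,0,0,100],[0.004,0.004,-0.6,0,0,0,100],[0.004,0.004,-0.8,0,0,0,100],[0.004,0.004,-0.8,0,0,0,100]]'
python3 -m creep '[[0,0,-0.14,0,0,0,100],[0,0,-0.267,0,0,0,100],[0,0,-0.267,0,0,0,100]]'
python3 - <<'E'
from h import *
c=camera_params('wrist'); p,d=capture('wrist'); crop(p,0,384,0,512,1.5,'pics/w2.png'); print(state()['position'],state()['force'])
E
```

```text
t: 4.25
position: [0.6183, 0.2935, 0.1381]
eef_rot: [-0.704, -0.047, 0.707, -0.049]
force: [-0.1, -0.4, 0.2]
finger_gap: 0.0852
t: 4.62
position: [0.6184, 0.2936, 0.0853]
eef_rot: [-0.703, -0.048, 0.707, -0.049]
force: [0.0, 0.6, 0.7]
finger_gap: 0.0854
[0.61891818 0.2937951  0.08670778] [0.17007602 0.20814746 0.70858793]
```

View pics/w2.png

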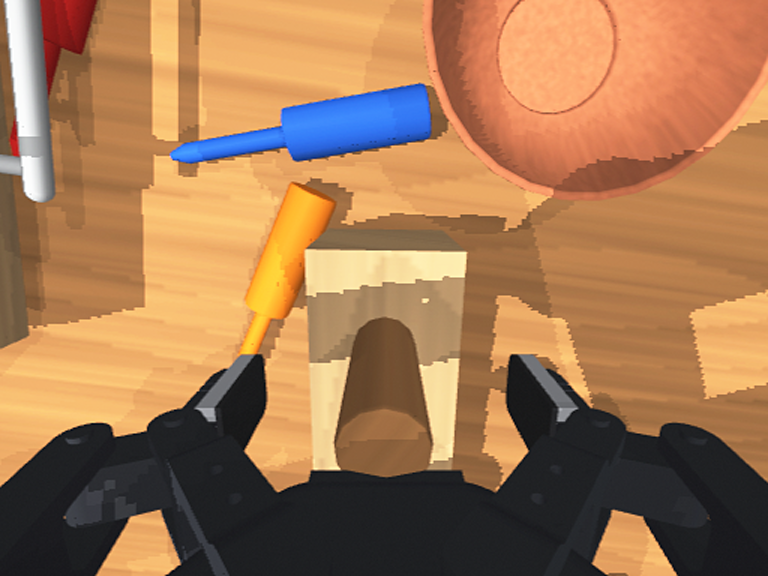

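The rod is centred between the pads. Next I'll close, then lift.

```bash
python3 -m creep '[[0,0,0,0,0,0,50],[0,0,0,0,0,0,20],[0,0,0,0,0,0,10],[0,0,0,0,0,0,10],[0,0,0,0,0,0,10],[0,0,0,0,0,0,10]]' 70
python3 -m creep '[[0,0,0.1,0,0,0,10],[0,0,0.3,0,0,0,10],[0,0,0.5,0,0,0,10],[0,0,0.7,0,0,0,10],[0,0,0.9,0,0,0,10],[0,0,0.9,0,0,0,10],[0,0,0.9,0,0,0,10]]'
python3 - <<'E'
from h import *
c=camera_params('wrist'); s=state(); p,d=capture('wrist'); crop(p,0,384,0,512,1.5,'pics/w3.png'); print(s['position'],s['force'],R.from_quat(s['eef_rot']).as_matrix()[:,0].round(4))
p,d=capture('scene'); crop(p,150,330,200,400,4,'pics/s3.png')
E
```

```text
t: 5.42
position: [0.6191, 0.2939, 0.0874]
eef_rot: [-0.704, -0.048, 0.707, -0.049]
force: [-1.6, -0.2, 5.8]
finger_gap: 0.0246
t: 6.3
position: [0.6189, 0.2938, 0.2673]
eef_rot: [-0.704, -0.048, 0.707, -0.049]
force: [-1.2, -0.6, -2.5]
finger_gap: 0.0243
[0.61887886 0.29382876 0.26732246] [-1.24962827 -0.57122368 -2.53209973] [-0.0033 -0.0015 -1.    ]
```

View pics/w3.png

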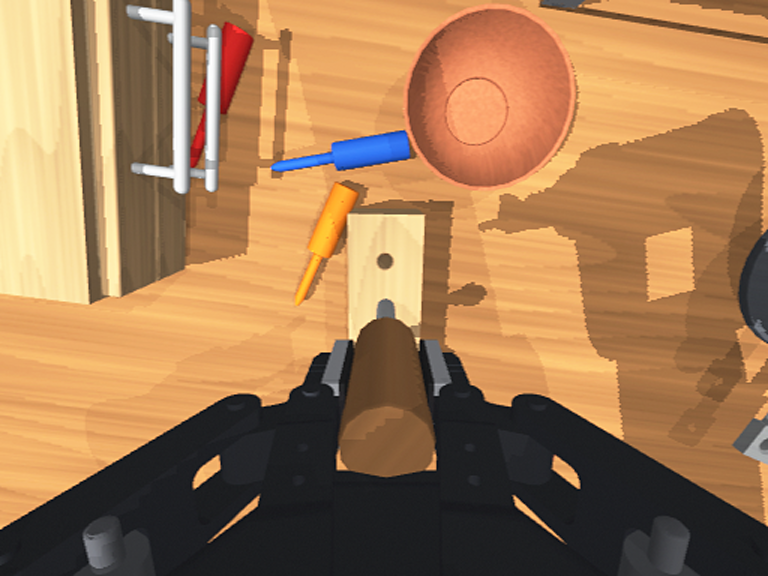

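View pics/s3.png

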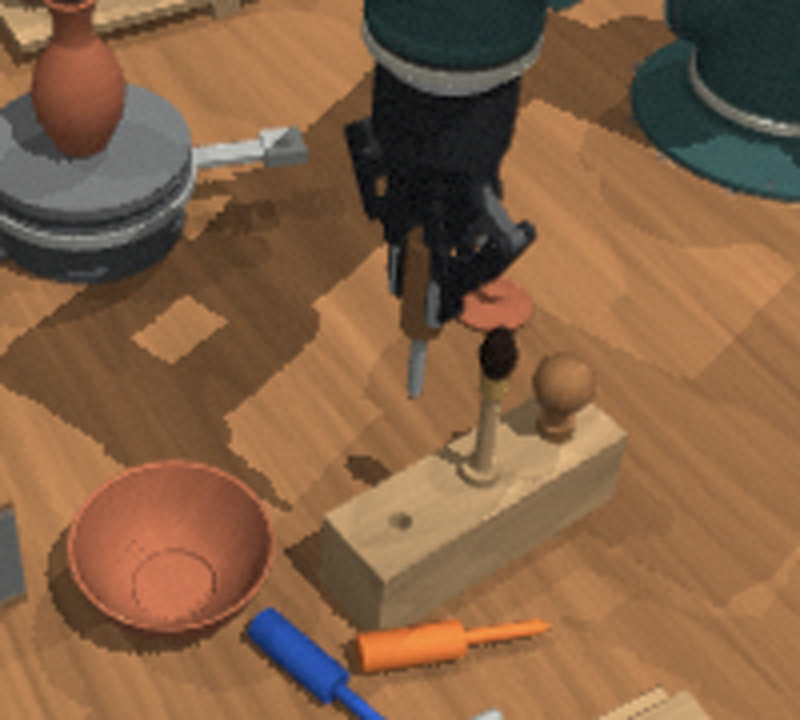

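Rod held upright, tip about 77 mm below the TCP. The brush, stamp and look-alikes haven't moved. Next I'll move over the eye.

```bash
python3 -m creep '[[-0.1,-0.25,0,0,0,0,10],[-0.25,-0.5,0,0,0,0,10],[-0.4,-0.75,0,0,0,0,10],[-0.5,-1,0,0,0,0,10],[-0.5,-1,0,0,0,0,10]]'
python3 -m creep '[[-0.05,-0.25,0,0,0,0,10],[-0.1,-0.5,0,0,0,0,10],[-0.15,-0.75,0,0,0,0,10],[-0.17,-0.95,0,0,0,0,10],[-0.175,-1,0,0,0,0,10],[-0.175,-1,0,0,0,0,10],[-0.175,-1,0,0,0,0,10]]'
python3 - <<'E'
from h import *
c=camera_params('wrist'); s=state(); p,d=capture('wrist'); W=cloud('wrist',d,c); np.savez('/tmp/w.npz',W=W,p=p,d=d); crop(p,0,384,0,512,1.5,'pics/w4.png'); print(s['t'],s['position'],s['force'],R.from_quat(s['eef_rot']).as_matrix()[:,0].round(4))
print([(x['pixel'],x['score']) for x in mark_of('wrist','lever_eye')])
print([(x['pixel'],x['score']) for x in mark_of('wrist','rod_tip')])
E
```

```text
t: 7.02
position: [0.5176, 0.0914, 0.266]
eef_rot: [-0.704, -0.047, 0.707, -0.048]
force: [-0.2, 0.4, -0.4]
finger_gap: 0.0245
t: 7.9
position: [0.4829, -0.1076, 0.2657]
eef_rot: [-0.704, -0.047, 0.707, -0.048]
force: [0.1, 0.1, -0.1]
finger_gap: 0.0246
7.9 [ 0.48287782 -0.10758709  0.26570196] [ 0.09658078  0.10880183 -0.09572797] [-0.0053 -0.002  -1.    ]
[([173.6, 258.1], 0.86)]
[([199.9, 256.1], 0.83)]
```

View pics/w4.png

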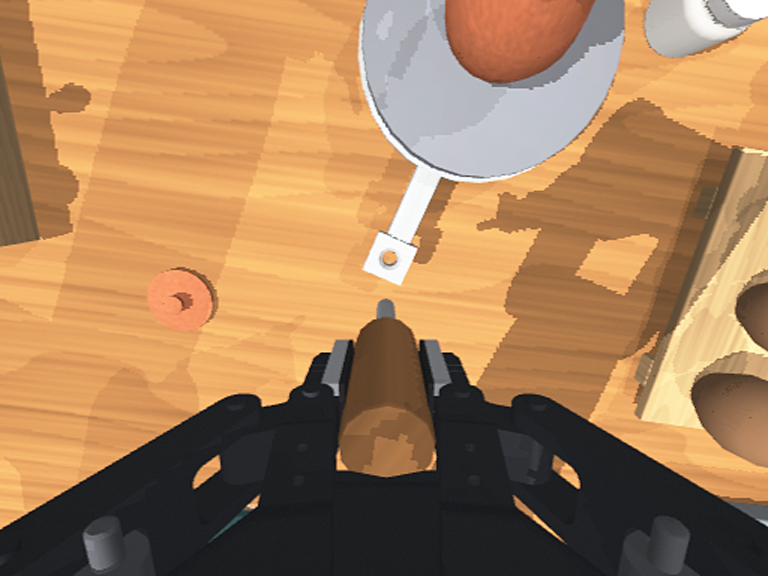

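The eye shows as a hole at about (259,390) of the enlarged picture and the pin's tip at (302,386). I'll work out both positions.

```bash
cat >> h.py <<'E'
def ray(c,px,z):
    K=c['camera_matrix'];v=R.from_quat(c['attitude']).as_matrix()@np.array([(px[1]-K[0,2])/K[0,0],(px[0]-K[1,2])/K[1,1],1]);e=np.array(c['eye']);return e+v*(z-e[2])/v[2]
def proj(c,P):
    K=c['camera_matrix'];q=R.from_quat(c['attitude']).as_matrix().T@(np.array(P)-c['eye']);return [K[1,1]*q[1]/q[2]+K[1,2],K[0,0]*q[0]/q[2]+K[0,2]]
E
python3 - <<'E'
from h import *
f=np.load('/tmp/w.npz');W=f['W'];p=f['p'];s=state();c=camera_params('wrist')
crop(p,145,215,230,290,10,'pics/w4b.png')
E=(abs(W[...,2]-.064)<.006)&(np.linalg.norm(W[...,:2]-[.484,-.112],axis=-1)<.03)
print("block z",W[E].mean(0)); r=cv2.minAreaRect(W[E][:,:2].astype(np.float32)); print(r)
low=(W[...,2]<.03)&(np.linalg.norm(W[...,:2]-[.484,-.112],axis=-1)<.03)
for px in [(172.8-.2,259.3),(173.6,258.1)]: print(ray(c,px,.064))
ax=R.from_quat(s['eef_rot']).as_matrix()[:,0]
tip=s['position']+ax*.0774; print("tip nominal",tip,"px",proj(c,tip),"handle top px",proj(c,s['position']-ax*.0526))
# handle pts, pin pts
n=np.linalg.norm(W[...,:2]-s['position'][:2],axis=-1)<.03
for a,b in [(.19,.25),(.25,.305),(.311,.33)]:
    m=n&(W[...,2]>a)&(W[...,2]<b); print(a,m.sum(),W[m].mean(0) if m.sum() else 0)
E
```

```text
block z [ 0.48938194 -0.11200333  0.06300547]
((0.49050918221473694, -0.11246432363986969), (0.03606843203306198, 0.046608615666627884), 73.64430236816406)
[ 0.48501095 -0.1106632   0.064     ]
[ 0.48349282 -0.10929487  0.064     ]
tip nominal [ 0.48241387 -0.10792418  0.18852944] px [np.float64(202.86327624539655), np.float64(257.2124817030476)] handle top px [np.float64(301.1380665118488), np.float64(257.60737910195826)]
0.19 149 [ 0.48767682 -0.10688153  0.21349543]
0.25 3608 [ 0.49327046 -0.10611208  0.28598602]
0.311 4432 [ 0.48961658 -0.10698124  0.31730278]
```

View pics/w4b.png

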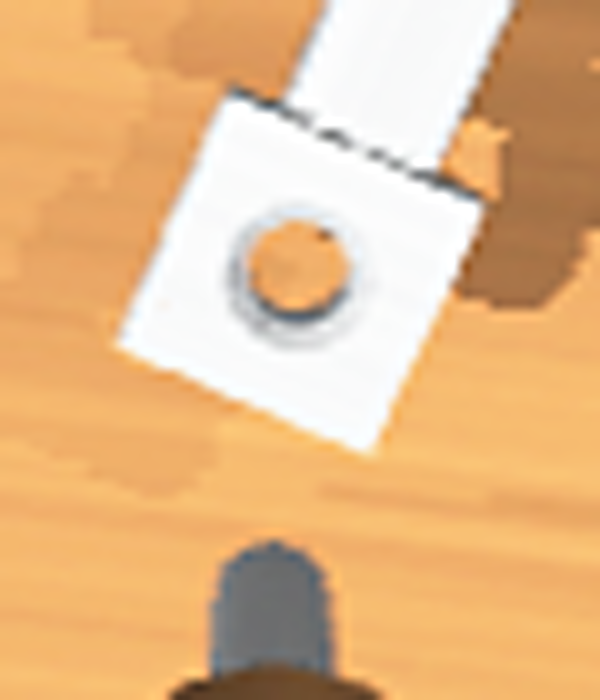

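```bash
python3 -m creep '[[0.015,-0.013,-0.2,0,0,0,10],[0.015,-0.013,-0.4,0,0,0,10],[0.015,-0.013,-0.54,0,0,0,10],[0.015,-0.013,-0.54,0,0,0,10],[0.015,-0.013,-0.54,0,0,0,10]]'
cat > m.py <<'E'
from h import *
import sys
c=camera_params('wrist'); s=state(); p,d=capture('wrist'); crop(p,130,240,200,310,6,sys.argv[1])
ax=R.from_quat(s['eef_rot']).as_matrix()[:,0]; tip=s['position']+ax*.0774
print(s['t'],s['position'],s['force'],"tip",tip.round(4),"px",np.round(proj(c,tip),1),"eye px",np.round(proj(c,[.4855,-.1106,.064]),1))
E
python3 m.py pics/w5.png
```

```text
t: 8.68
position: [0.4863, -0.1102, 0.1594]
eef_rot: [-0.704, -0.047, 0.707, -0.049]
force: [-0.9, -0.6, -0.6]
finger_gap: 0.0246
8.675 [ 0.48632269 -0.11019305  0.15943448] [-0.93412005 -0.56030229 -0.56522185] tip [ 0.4861 -0.1104  0.082 ] px [202.9 257.2] eye px [197.6 257.3]
```

View pics/w5.png

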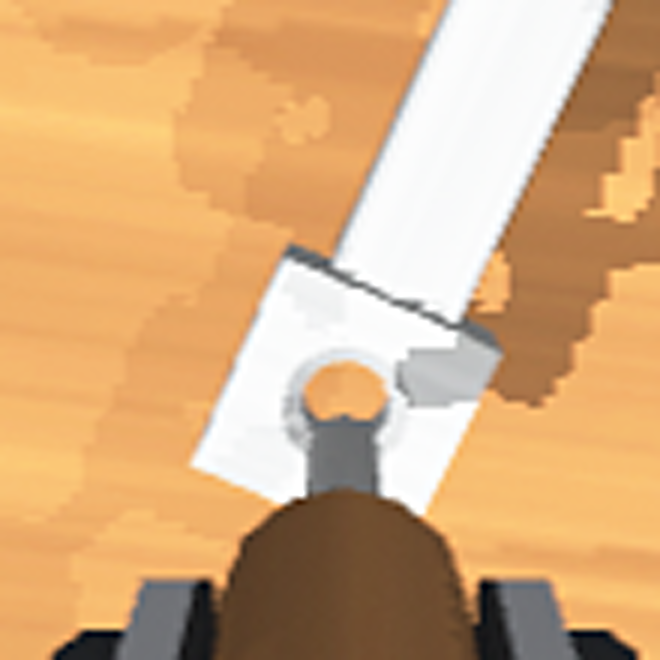

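The pin is over the hole: hole centre is about (407,345) in the crop and the pin column is 344. I'll descend in two stages and check the force between them.

```bash
python3 -m creep '[[-0.002,0,-0.04,0,0,0,10],[-0.003,0,-0.08,0,0,0,10],[-0.003,0,-0.12,0,0,0,10],[-0.003,0,-0.15,0,0,0,10],[-0.003,0,-0.15,0,0,0,10]]'

```

```text
t: 9.35
position: [0.4856, -0.1103, 0.129]
eef_rot: [-0.704, -0.047, 0.707, -0.049]
force: [-0.4, 0.6, -1.6]
finger_gap: 0.0246
```

```bash
python3 -m creep '[[0,0,-0.06,0,0,0,10],[0,0,-0.12,0,0,0,10],[0,0,-0.17,0,0,0,10],[0,0,-0.195,0,0,0,10],[0,0,-0.195,0,0,0,10]]'
python3 m.py pics/w6.png; python3 - <<'E'
from h import *
p,d=capture('scene'); crop(p,100,260,150,350,4,'pics/s6.png'); print(state()['q'])
E
```

```text
t: 9.98
position: [0.4855, -0.1102, 0.0897]
eef_rot: [-0.704, -0.047, 0.707, -0.049]
force: [-0.1, -0.2, -0.4]
finger_gap: 0.0249
9.975 [ 0.48547127 -0.11024261  0.08970635] [-0.06630438 -0.19257576 -0.38024272] tip [ 0.4851 -0.1104  0.0123] px [202.9 257.2] eye px [225.4 257.8]
[-0.27246052 -0.20099039  1.98020903 -0.00361836  1.36491523  1.16332635]
```

View pics/w6.png

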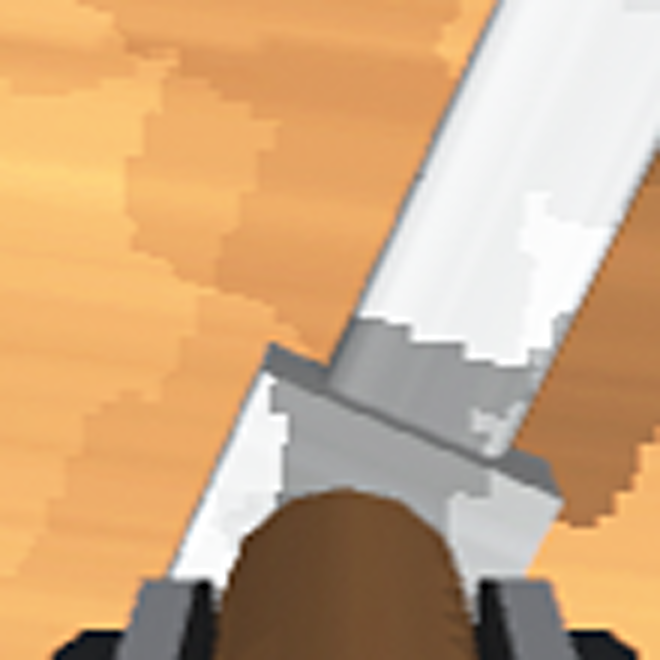

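View pics/s6.png

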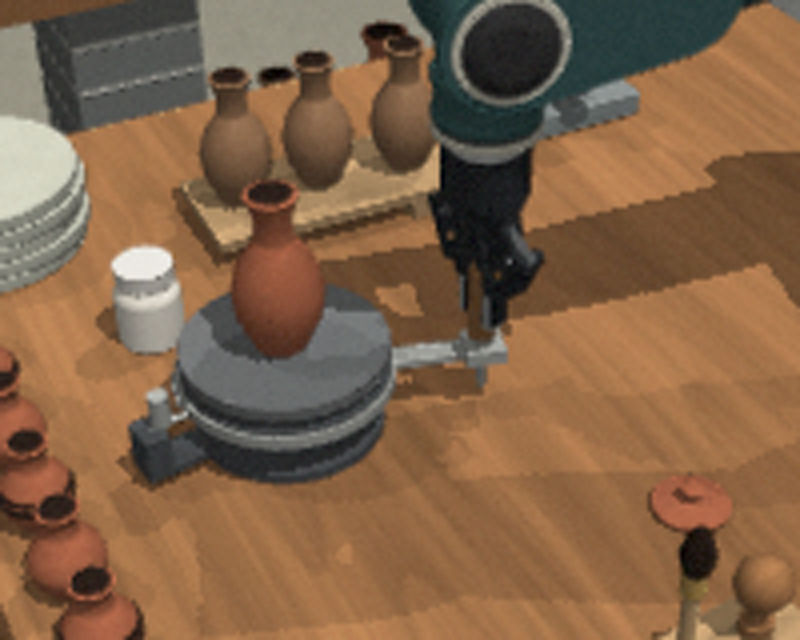

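The pin is through the eye, sticking out about 38 mm below it, and the bottle stands. Now I'll lead along the arc in small steps, reading the tangential force after each.

```bash
cat > a.py <<'E'
from h import *
import sys
C=np.array([.6535,-.160]); s=state(); ax=R.from_quat(s['eef_rot']).as_matrix()[:,0]
x=(s['position']+ax*.030)[:2]-C   # pin axis at eye height
th=np.arctan2(x[1],x[0])%(2*np.pi); th0=np.radians(163.6); t=np.array([-np.sin(th),np.cos(th)]); n=x/np.hypot(*x)
F=s['force'][:2]
print("t=%.2f s=%.1f mm r=%.1f Ft=%.2f Fr=%.2f Fz=%.2f z=%.4f"%(s['t'],(th-th0)*175,np.hypot(*x)*1e3,-F@t,-F@n,s['force'][2],s['position'][2]))
if len(sys.argv)>1:
    print("tilt",ax.round(4)[:2])
    for k in range(1,7):
        a=th+k*.002/.175; d=(C+.175*np.array([np.cos(a),np.sin(a)])-C-x)/.2; print(k,d.round(4))
E
python3 a.py 1
```

```text
t=10.07 s=-0.2 mm r=175.0 Ft=0.27 Fr=-0.34 Fz=-1.61 z=0.0904
tilt [-0.0034 -0.0027]
1 [-0.0027 -0.0096]
2 [-0.0053 -0.0193]
3 [-0.0079 -0.0289]
4 [-0.0103 -0.0386]
5 [-0.0127 -0.0484]
6 [-0.0149 -0.0581]
```

```bash

python3 -m creep '[[-0.0027,-0.0096,0,0,0,0,10],[-0.0027,-0.0096,0,0,0,0,10]]' >/dev/null; python3 a.py
python3 -m creep '[[-0.0026,-0.0097,0,0,0,0,10],[-0.0026,-0.0097,0,0,0,0,10]]' >/dev/null; python3 a.py
python3 -m creep '[[-0.0026,-0.0097,0,0,0,0,10],[-0.0026,-0.0097,0,0,0,0,10]]' >/dev/null; python3 a.py
python3 -m creep '[[-0.0025,-0.0097,0,0,0,0,10],[-0.0025,-0.0097,0,0,0,0,10]]' >/dev/null; python3 a.py
python3 -m creep '[[-0.0024,-0.0097,0,0,0,0,10],[-0.0024,-0.0097,0,0,0,0,10]]' >/dev/null; python3 a.py
python3 -m creep '[[-0.0023,-0.0097,0,0,0,0,10],[-0.0023,-0.0097,0,0,0,0,10]]' >/dev/null; python3 a.py 1
```

```text
t=10.32 s=1.9 mm r=174.8 Ft=0.52 Fr=0.07 Fz=-1.62 z=0.0907
t=10.57 s=4.1 mm r=174.8 Ft=0.10 Fr=-0.86 Fz=-0.97 z=0.0907
t=10.82 s=6.3 mm r=174.8 Ft=0.45 Fr=0.31 Fz=-1.35 z=0.0907
t=11.07 s=8.4 mm r=174.8 Ft=0.51 Fr=-0.43 Fz=-1.92 z=0.0907
t=11.32 s=10.5 mm r=174.8 Ft=-0.20 Fr=-0.26 Fz=-0.61 z=0.0907
t=11.57 s=12.7 mm r=174.9 Ft=0.52 Fr=0.55 Fz=-1.21 z=0.0907
tilt [-0.0029 -0.0032]
1 [-0.0027 -0.0096]
2 [-0.0047 -0.0194]
3 [-0.0065 -0.0293]
4 [-0.0083 -0.0391]
5 [-0.0099 -0.049 ]
6 [-0.0114 -0.0589]
```

Tracking is good. Continuing in the same way.

```bash

python3 -m creep '[[-0.0024,-0.0097,0,0,0,0,10],[-0.0024,-0.0097,0,0,0,0,10]]' >/dev/null; python3 a.py
python3 -m creep '[[-0.0021,-0.0098,0,0,0,0,10],[-0.0021,-0.0098,0,0,0,0,10]]' >/dev/null; python3 a.py
python3 -m creep '[[-0.0019,-0.0098,0,0,0,0,10],[-0.0019,-0.0098,0,0,0,0,10]]' >/dev/null; python3 a.py
python3 -m creep '[[-0.0018,-0.0098,0,0,0,0,10],[-0.0018,-0.0098,0,0,0,0,10]]' >/dev/null; python3 a.py
python3 -m creep '[[-0.0017,-0.0098,0,0,0,0,10],[-0.0017,-0.0098,0,0,0,0,10]]' >/dev/null; python3 a.py
python3 -m creep '[[-0.0016,-0.0099,0,0,0,0,10],[-0.0016,-0.0099,0,0,0,0,10]]' >/dev/null; python3 a.py 1
```

```text
t=11.82 s=14.8 mm r=174.9 Ft=-0.17 Fr=0.33 Fz=-2.22 z=0.0907
t=12.07 s=17.0 mm r=174.9 Ft=-0.28 Fr=-0.70 Fz=-1.17 z=0.0908
t=12.32 s=19.1 mm r=175.0 Ft=0.65 Fr=0.23 Fz=-2.26 z=0.0907
t=12.57 s=21.3 mm r=175.0 Ft=0.18 Fr=0.11 Fz=-0.92 z=0.0908
t=12.82 s=23.4 mm r=175.0 Ft=-0.34 Fr=-0.20 Fz=-1.10 z=0.0908
t=13.07 s=25.5 mm r=175.0 Ft=-0.60 Fr=-0.46 Fz=-1.20 z=0.0908
tilt [-0.0029 -0.0036]
1 [-0.0011 -0.0099]
2 [-0.0024 -0.0199]
3 [-0.0035 -0.0298]
4 [-0.0045 -0.0397]
5 [-0.0054 -0.0497]
6 [-0.0062 -0.0597]
```

```bash

python3 -m creep '[[-0.0012,-0.0099,0,0,0,0,10],[-0.0012,-0.0099,0,0,0,0,10]]' >/dev/null; python3 a.py
python3 -m creep '[[-0.0012,-0.0099,0,0,0,0,10],[-0.0012,-0.0099,0,0,0,0,10]]' >/dev/null; python3 a.py
python3 -m creep '[[-0.0011,-0.01,0,0,0,0,10],[-0.0011,-0.01,0,0,0,0,10]]' >/dev/null; python3 a.py
python3 -m creep '[[-0.001,-0.01,0,0,0,0,10],[-0.001,-0.01,0,0,0,0,10]]' >/dev/null; python3 a.py 1
python3 m.py pics/w7.png
```

```text
t=13.32 s=27.7 mm r=175.0 Ft=0.27 Fr=-0.39 Fz=-0.68 z=0.0907
t=13.57 s=29.7 mm r=175.0 Ft=1.81 Fr=-0.29 Fz=-1.46 z=0.0908
t=13.82 s=31.4 mm r=175.0 Ft=5.93 Fr=-0.83 Fz=-0.89 z=0.0907
t=14.07 s=32.8 mm r=175.0 Ft=5.54 Fr=-0.87 Fz=-0.64 z=0.0907
tilt [-0.0028 -0.001 ]
1 [-0.0007 -0.01  ]
2 [-0.0015 -0.0199]
3 [-0.0022 -0.0299]
4 [-0.0028 -0.0399]
5 [-0.0033 -0.0499]
6 [-0.0036 -0.0599]
14.075 [ 0.47939436 -0.14272816  0.09071521] [-0.32168524  5.5997069  -0.64057876] tip [ 0.4792 -0.1428  0.0133] px [202.9 257.2] eye px [210.4 210.5]
```

View pics/w7.png

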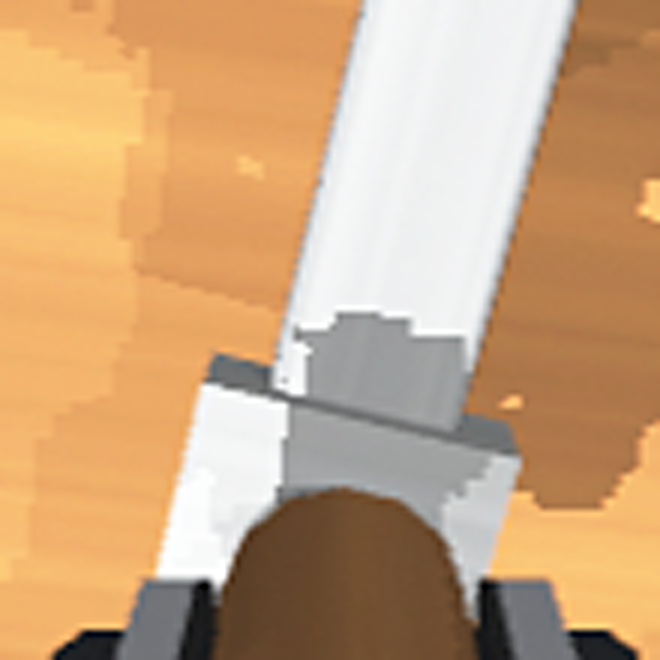

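The lever follows and the force is climbing to about 6 N, at the first tooth.

```bash

python3 -m creep '[[-0.0009,-0.0125,0,0,0,0,10],[-0.0009,-0.0125,0,0,0,0,10]]' >/dev/null; python3 a.py
python3 -m creep '[[-0.0008,-0.0125,0,0,0,0,10],[-0.0008,-0.0125,0,0,0,0,10]]' >/dev/null; python3 a.py
python3 -m creep '[[-0.0005,-0.0125,0,0,0,0,10],[-0.0005,-0.0125,0,0,0,0,10]]' >/dev/null; python3 a.py
python3 -m creep '[[-0.0003,-0.01,0,0,0,0,10],[-0.0003,-0.01,0,0,0,0,10]]' >/dev/null; python3 a.py 1
```

```text
t=14.38 s=35.0 mm r=175.0 Ft=5.46 Fr=-0.50 Fz=0.09 z=0.0907
t=14.62 s=37.8 mm r=175.0 Ft=-0.13 Fr=0.05 Fz=-1.43 z=0.0907
t=14.88 s=40.6 mm r=174.9 Ft=0.18 Fr=-0.61 Fz=-0.50 z=0.0907
t=15.12 s=42.8 mm r=174.9 Ft=0.08 Fr=-0.49 Fz=-0.92 z=0.0907
tilt [-0.003  -0.0009]
1 [-0.0009 -0.01  ]
2 [-0.0012 -0.02  ]
3 [-0.0013 -0.03  ]
4 [-0.0013 -0.04  ]
5 [-0.0012 -0.05  ]
6 [-0.001 -0.06 ]
```

Click 1 came at s≈36.5 mm, where the force fell from 5.5 to 0 N.

```bash

python3 -m creep '[[-0.0006,-0.01,0,0,0,0,10],[-0.0008,-0.02,0,0,0,0,10],[-0.0008,-0.03,0,0,0,0,10],[-0.0008,-0.03,0,0,0,0,10]]' >/dev/null; python3 a.py
python3 -m creep '[[0.0001,-0.01,0,0,0,0,10],[0.0001,-0.01,0,0,0,0,10]]' >/dev/null; python3 a.py
python3 -m creep '[[0.0003,-0.01,0,0,0,0,10],[0.0003,-0.01,0,0,0,0,10]]' >/dev/null; python3 a.py
python3 -m creep '[[0.0004,-0.01,0,0,0,0,10],[0.0004,-0.01,0,0,0,0,10]]' >/dev/null; python3 a.py
python3 -m creep '[[0.0005,-0.01,0,0,0,0,10],[0.0005,-0.01,0,0,0,0,10]]' >/dev/null; python3 a.py
python3 -m creep '[[0.0007,-0.01,0,0,0,0,10],[0.0007,-0.01,0,0,0,0,10]]' >/dev/null; python3 a.py 1
```

```text
t=15.62 s=49.0 mm r=174.9 Ft=0.50 Fr=-1.24 Fz=-1.09 z=0.0907
t=15.88 s=51.1 mm r=174.9 Ft=-0.07 Fr=0.78 Fz=-0.62 z=0.0907
t=16.12 s=53.3 mm r=174.9 Ft=-0.10 Fr=-0.65 Fz=-0.64 z=0.0907
t=16.38 s=55.4 mm r=174.8 Ft=-0.37 Fr=-0.06 Fz=-1.59 z=0.0907
t=16.62 s=57.5 mm r=174.8 Ft=-0.13 Fr=-0.74 Fz=-1.34 z=0.0907
t=16.88 s=59.5 mm r=174.8 Ft=2.67 Fr=-0.39 Fz=-1.04 z=0.0907
tilt [-0.0032 -0.0009]
1 [-0.0004 -0.01  ]
2 [ 0.0003 -0.02  ]
3 [ 0.0011 -0.03  ]
4 [ 0.0021 -0.0399]
5 [ 0.0031 -0.0499]
6 [ 0.0043 -0.0598]
```

```bash

python3 -m creep '[[0.0005,-0.0125,0,0,0,0,10],[0.0005,-0.0125,0,0,0,0,10]]' >/dev/null; python3 a.py
python3 -m creep '[[0.0008,-0.0125,0,0,0,0,10],[0.0008,-0.0125,0,0,0,0,10]]' >/dev/null; python3 a.py
python3 -m creep '[[0.001,-0.0125,0,0,0,0,10],[0.001,-0.0125,0,0,0,0,10]]' >/dev/null; python3 a.py
python3 -m creep '[[0.0011,-0.0125,0,0,0,0,10],[0.0011,-0.0125,0,0,0,0,10]]' >/dev/null; python3 a.py 1
```

```text
t=17.12 s=61.5 mm r=174.9 Ft=7.43 Fr=-0.80 Fz=0.05 z=0.0906
t=17.38 s=63.4 mm r=175.0 Ft=5.95 Fr=-0.75 Fz=0.02 z=0.0905
t=17.62 s=65.9 mm r=175.0 Ft=1.56 Fr=-0.82 Fz=-2.00 z=0.0905
t=17.88 s=68.8 mm r=175.0 Ft=-0.46 Fr=-0.20 Fz=-1.10 z=0.0905
tilt [-0.0038  0.0017]
1 [ 0.0011 -0.0099]
2 [ 0.0023 -0.0199]
3 [ 0.0037 -0.0298]
4 [ 0.0051 -0.0397]
5 [ 0.0067 -0.0495]
6 [ 0.0084 -0.0594]
```

Click 2 came at s≈65.5 mm, peaking near 7.4 N. Continuing towards click 3, expected at s≈90–100.

```bash

python3 -m creep '[[0.0011,-0.01,0,0,0,0,10],[0.0023,-0.02,0,0,0,0,10],[0.0037,-0.03,0,0,0,0,10],[0.0051,-0.04,0,0,0,0,10],[0.0051,-0.04,0,0,0,0,10]]' >/dev/null; python3 a.py
python3 -m creep '[[0.0017,-0.0099,0,0,0,0,10],[0.0017,-0.0099,0,0,0,0,10]]' >/dev/null; python3 a.py
python3 -m creep '[[0.0019,-0.0098,0,0,0,0,10],[0.0019,-0.0098,0,0,0,0,10]]' >/dev/null; python3 a.py
python3 -m creep '[[0.002,-0.0098,0,0,0,0,10],[0.002,-0.0098,0,0,0,0,10]]' >/dev/null; python3 a.py
python3 -m creep '[[0.0021,-0.0098,0,0,0,0,10],[0.0021,-0.0098,0,0,0,0,10]]' >/dev/null; python3 a.py
python3 -m creep '[[0.0022,-0.0098,0,0,0,0,10],[0.0022,-0.0098,0,0,0,0,10]]' >/dev/null; python3 a.py 1
```

```text
t=18.50 s=77.1 mm r=175.0 Ft=0.01 Fr=-0.26 Fz=-1.76 z=0.0905
t=18.75 s=79.2 mm r=175.0 Ft=0.01 Fr=-0.52 Fz=-2.20 z=0.0905
t=19.00 s=81.3 mm r=175.0 Ft=-0.50 Fr=-0.20 Fz=-1.70 z=0.0905
t=19.25 s=83.5 mm r=174.9 Ft=0.77 Fr=0.19 Fz=-1.61 z=0.0905
t=19.50 s=85.6 mm r=174.9 Ft=-0.10 Fr=-0.45 Fz=-0.80 z=0.0905
t=19.75 s=87.7 mm r=174.9 Ft=-0.26 Fr=0.41 Fz=-1.05 z=0.0905
tilt [-0.0038  0.0014]
1 [ 0.0017 -0.0099]
2 [ 0.004  -0.0196]
3 [ 0.0064 -0.0293]
4 [ 0.0089 -0.039 ]
5 [ 0.0116 -0.0486]
6 [ 0.0143 -0.0582]
```

```bash

python3 -m creep '[[0.002,-0.0098,0,0,0,0,10],[0.002,-0.0098,0,0,0,0,10]]' >/dev/null; python3 a.py
python3 -m creep '[[0.0023,-0.0098,0,0,0,0,10],[0.0023,-0.0098,0,0,0,0,10]]' >/dev/null; python3 a.py
python3 -m creep '[[0.0026,-0.0108,0,0,0,0,10],[0.0026,-0.0108,0,0,0,0,10]]' >/dev/null; python3 a.py
python3 -m creep '[[0.0027,-0.0108,0,0,0,0,10],[0.0027,-0.0108,0,0,0,0,10]]' >/dev/null; python3 a.py 1
```

```text
t=20.00 s=89.6 mm r=175.0 Ft=2.44 Fr=0.32 Fz=-0.07 z=0.0904
t=20.25 s=91.1 mm r=175.0 Ft=7.69 Fr=-0.85 Fz=1.26 z=0.0904
t=20.50 s=92.7 mm r=175.0 Ft=6.88 Fr=-1.16 Fz=0.81 z=0.0903
t=20.75 s=94.8 mm r=175.0 Ft=4.71 Fr=-0.28 Fz=-0.79 z=0.0902
tilt [-0.0054  0.0051]
1 [ 0.0027 -0.0096]
2 [ 0.0054 -0.0193]
3 [ 0.0082 -0.0289]
4 [ 0.0111 -0.0384]
5 [ 0.0141 -0.048 ]
6 [ 0.0173 -0.0575]
```

```bash

python3 -m creep '[[0.0029,-0.0106,0,0,0,0,10],[0.0029,-0.0106,0,0,0,0,10]]' >/dev/null; python3 a.py
python3 -m creep '[[0.0029,-0.0096,0,0,0,0,10],[0.0029,-0.0096,0,0,0,0,10]]' >/dev/null; python3 a.py
python3 -m creep '[[0.003,-0.0096,0,0,0,0,10],[0.003,-0.0096,0,0,0,0,10]]' >/dev/null; python3 a.py 1
```

```text
t=21.00 s=97.4 mm r=175.0 Ft=-0.12 Fr=-0.82 Fz=-1.51 z=0.0903
t=21.25 s=99.7 mm r=175.0 Ft=-0.90 Fr=-0.05 Fz=-1.75 z=0.0903
t=21.50 s=101.8 mm r=175.0 Ft=-0.21 Fr=-0.26 Fz=-2.00 z=0.0903
tilt [-0.005   0.0043]
1 [ 0.0027 -0.0096]
2 [ 0.0058 -0.0191]
3 [ 0.009  -0.0286]
4 [ 0.0123 -0.0381]
5 [ 0.0157 -0.0475]
6 [ 0.0192 -0.0568]
```

Click 3 came at s≈96 mm. The fourth is expected at s≈121–131.

```bash

python3 -m creep '[[0.0027,-0.0096,0,0,0,0,10],[0.0058,-0.0191,0,0,0,0,10],[0.009,-0.0286,0,0,0,0,10],[0.0123,-0.0381,0,0,0,0,10],[0.0123,-0.0381,0,0,0,0,10]]' >/dev/null; python3 a.py
python3 -m creep '[[0.0034,-0.0094,0,0,0,0,10],[0.0034,-0.0094,0,0,0,0,10]]' >/dev/null; python3 a.py
python3 -m creep '[[0.0035,-0.0094,0,0,0,0,10],[0.0035,-0.0094,0,0,0,0,10]]' >/dev/null; python3 a.py
python3 -m creep '[[0.0036,-0.0093,0,0,0,0,10],[0.0036,-0.0093,0,0,0,0,10]]' >/dev/null; python3 a.py
python3 -m creep '[[0.0037,-0.0093,0,0,0,0,10],[0.0037,-0.0093,0,0,0,0,10]]' >/dev/null; python3 a.py 1
```

```text
t=22.12 s=110.0 mm r=175.0 Ft=-0.98 Fr=-0.17 Fz=-0.88 z=0.0903
t=22.38 s=112.2 mm r=175.0 Ft=-0.12 Fr=0.26 Fz=-1.22 z=0.0904
t=22.62 s=114.3 mm r=175.0 Ft=-0.36 Fr=0.38 Fz=-0.90 z=0.0904
t=22.88 s=116.4 mm r=175.0 Ft=-0.36 Fr=0.83 Fz=-0.76 z=0.0903
t=23.12 s=118.4 mm r=175.1 Ft=1.36 Fr=-0.39 Fz=-1.36 z=0.0903
tilt [-0.0052  0.0043]
1 [ 0.0042 -0.0091]
2 [ 0.0082 -0.0183]
3 [ 0.0123 -0.0274]
4 [ 0.0164 -0.0365]
5 [ 0.0207 -0.0455]
6 [ 0.0251 -0.0545]
```

```bash

python3 -m creep '[[0.0042,-0.0095,0,0,0,0,10],[0.0042,-0.0095,0,0,0,0,10]]' >/dev/null; python3 a.py
python3 -m creep '[[0.0043,-0.01,0,0,0,0,10],[0.0043,-0.01,0,0,0,0,10]]' >/dev/null; python3 a.py
python3 -m creep '[[0.0044,-0.0098,0,0,0,0,10],[0.0044,-0.0098,0,0,0,0,10]]' >/dev/null; python3 a.py 1
```

```text
t=23.38 s=120.2 mm r=175.1 Ft=4.69 Fr=-0.18 Fz=1.40 z=0.0902
t=23.62 s=121.8 mm r=175.1 Ft=6.68 Fr=-0.42 Fz=1.26 z=0.0901
t=23.88 s=123.1 mm r=175.1 Ft=10.25 Fr=-1.55 Fz=2.45 z=0.0900
tilt [-0.0079  0.0085]
1 [ 0.0046 -0.0089]
2 [ 0.0088 -0.018 ]
3 [ 0.0131 -0.027 ]
4 [ 0.0175 -0.036 ]
5 [ 0.022  -0.0449]
6 [ 0.0266 -0.0538]
```

```bash

python3 -m creep '[[0.0051,-0.0108,0,0,0,0,10],[0.0051,-0.0108,0,0,0,0,10]]' >/dev/null; python3 a.py
python3 -m creep '[[0.0051,-0.0106,0,0,0,0,10],[0.0051,-0.0106,0,0,0,0,10]]' >/dev/null; python3 a.py 1
```

```text
t=24.12 s=125.7 mm r=175.1 Ft=-0.08 Fr=0.23 Fz=-1.07 z=0.0900
t=24.38 s=128.4 mm r=175.0 Ft=0.13 Fr=-0.62 Fz=-0.60 z=0.0900
tilt [-0.0075  0.0078]
1 [ 0.0045 -0.0089]
2 [ 0.009  -0.0179]
3 [ 0.0136 -0.0268]
4 [ 0.0183 -0.0356]
5 [ 0.023  -0.0444]
6 [ 0.0279 -0.0531]
```

Click 4 came at s≈124.5 mm, falling from 10 to 0 N. I'll lead about 5 mm further so the pawl drops fully. The fifth climb can't start before s≈141.

```bash

python3 -m creep '[[0.0045,-0.0089,0,0,0,0,10],[0.009,-0.0179,0,0,0,0,10],[0.0105,-0.0208,0,0,0,0,10],[0.0105,-0.0208,0,0,0,0,10],[0.0105,-0.0208,0,0,0,0,10]]'; python3 a.py 1
python3 - <<'E'
from h import *
for n,b in [('scene',(100,260,150,350,4)),('top',(100,250,230,420,4))]:
    p,d=capture(n); crop(p,*b,f'pics/{n}_f.png')
p,d=capture('wrist'); crop(p,0,384,0,512,1.5,'pics/wf.png'); print(state()['force'],state()['joint_velocities'].round(4))
E
```

```text
t: 25.0
position: [0.498, -0.2402, 0.09]
eef_rot: [-0.703, -0.049, 0.708, -0.044]
force: [0.3, 0.8, -1.5]
finger_gap: 0.0246
t=25.00 s=133.1 mm r=175.0 Ft=0.58 Fr=0.69 Fz=-1.48 z=0.0900
tilt [-0.0076  0.0077]
1 [ 0.0047 -0.0088]
2 [ 0.0095 -0.0176]
3 [ 0.0143 -0.0264]
4 [ 0.0192 -0.0351]
5 [ 0.0242 -0.0437]
6 [ 0.0293 -0.0523]
[-0.23897448  0.63239797 -1.46278675] [-0.0013  0.0019  0.0023 -0.0009 -0.0004  0.0001]
```

View pics/scene_f.png

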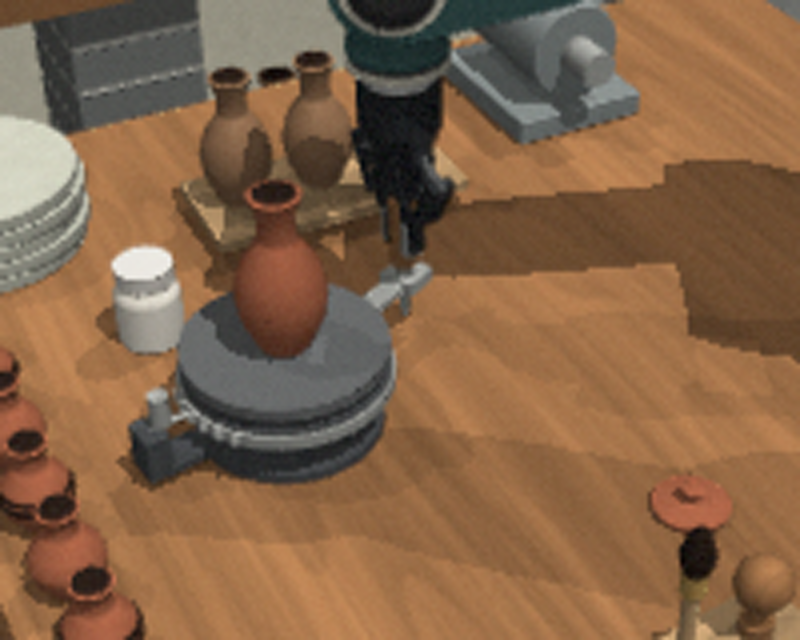

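View pics/wf.png

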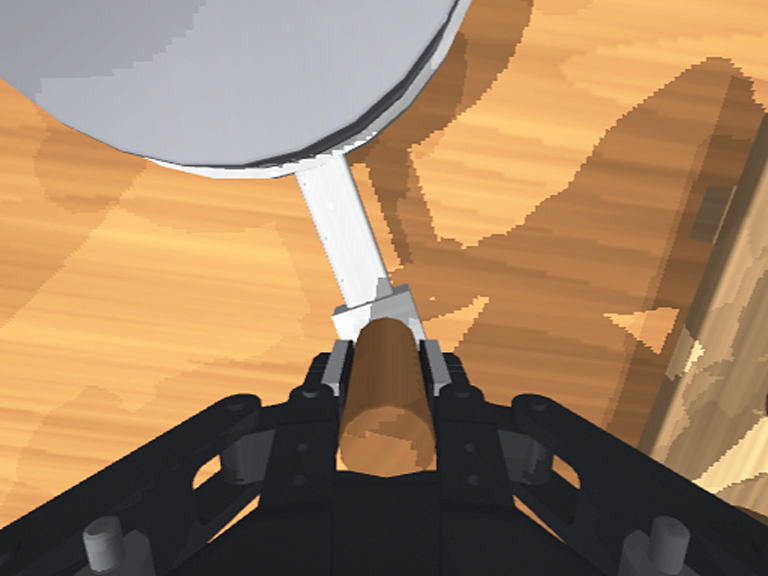

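The lever is turned with the pin showing below the eye, the bottle stands, and the forces are near zero. Handing in.

```bash
python3 - <<'E'
from cell import *
print(close_job())
E
```

```text
the job is handed in; nothing more can be done
None
```

I took the wooden-handled rod from the rack, pushed its pin down through the lever's eye and led the lever counter-clockwise through four clicks. The job was handed in at about 25 s with the rod still held in the eye.

**Clicks by feel:** the force built up and then fell away four times, at about 36.5, 65.5, 96 and 124.5 mm along the eye's path, with peaks of about 6, 7.5, 7.5 and 10 N. I went about 8.5 mm past the fourth so the pawl could drop fully. That is well short of where a fifth climb could start, at about 141 mm.

**Last checks:**
- **Lever and pin:** the push at the eye was under 1 N, with the wheel and arm at rest. The pin's tip was worked out at about 13 mm above the table, so it sticks out about 37 mm below the eye, and the scene picture shows it there.
- **Bottle and bystanders:** the bottle was standing on the wheel. The pot lid, jar, brush, stamp and two of the vases showed undisturbed.

**Not confirmed:** the vase nearest the robot was hidden behind the gripper in that picture, though the gripper stayed well away from the board. The tool ended with a slight tilt of about 0.6°, which I left. The first picture seemed to show the blue, red and orange look-alikes upright, but by the next one, about a second in and before I moved the arm, they were lying on the table. I did not touch them.

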